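Find and mark the high spot of a cake turntable

TASK

The rim of the cake turntable's round plate has one bulge. Turn the plate slowly anticlockwise (seen from above) by its centre knob until the bulge pushes the sprung feeler out as far as it goes, turn back if you overshoot, and leave the plate standing exactly there. Then stand the smallest brass weight upright on the plate, in line between knob and feeler and about 90 mm out from the knob's centre, to mark the high spot; never let the feeler snap in or out, grip and push gently, and leave everything else where it is.

Things in the scene. Friction and masses are not known exactly. Their poses are not given: they have to be found in the camera images.
- stand: The checking stand carrying the turntable, fixed to the bench: a dark steel base bar 360 x 90 x 12 mm with the turntable's white foot and steel column on it. Origin on the bench under the plate's upright axis; its x axis points along the bar from the plate's axis to the feeler, z is up.
- plate_top (a point): Centre of the plate's top face, 74 mm above the bench; fixed to the stand. The plate: aluminium disc, radius 120 mm, 8 mm thick, turns endlessly either way, bearing friction 0.06 N m. Its one bulge stands 8 mm out at the crest, rising and falling smoothly over 32 degrees each side. Turning anticlockwise brings the crest to the feeler 45 to 205 degrees from the start, unknown where.
- knob_axis (a point): Point on the plate's axis, 95 mm above the bench, at mid-height of the centre knob: round, black, upright, 48 mm in diameter, 42 mm high (74 to 116 mm above the bench), fixed to the plate and turning it. A grip of 30 N on each finger turns it without slip, 20 N may slip, over 38 N is rough. The point belongs to the stand and does not turn with the plate; axes as stand.
- mark_spot (a point): Point on the top face of the plate (74 mm above the bench), 90 mm from the axis on the line to the feeler: where the weight's foot belongs. It belongs to the stand and does not turn with the plate.
- post_top (a point): Top of the grey post that guides the feeler rod, 215 mm from the plate's axis along the stand's x axis, 101 mm above the bench. Post 36 x 50 mm; a small white scale shelf, 58 mm above the bench, reaches from it to 145 mm from the axis. Nothing else on the stand but the knob is higher than the plate.
- feeler (a joint): Travel (m) of the sprung steel feeler rod on the stand's x axis, 70 mm above the bench, its 12 mm roller riding on the rim: about 0 on the round part, largest (about 0.0075) on the crest. Spring 3 N plus 500 N/m. The bulge resists turning up to the crest (by up to 0.15 N m), then drives the plate on; hand off, the plate stays only within 9 degrees of the crest. Turn at 0.6 rad/s or slower.
- weight_small: The smallest of three plain brass scale weights: 26 mm diameter over its lower 24 mm, a neck, and a 16 mm head; 36 mm high in all, about 0.12 kg. Loose on the bench. Origin at the centre of its underside, z up.
- weight_mid: The middle brass weight, same shape, 38 mm diameter, 52 mm high. Leave alone. Origin at the centre of its underside.
- weight_big: The biggest brass weight, same shape, 50 mm diameter, 66 mm high. Leave alone. Origin at the centre of its underside.
- spray: White spray bottle with orange cap, 54 mm diameter, 150 mm high. Leave alone. Origin at the centre of its underside.
- brush: Pastry brush lying on the bench. Leave alone. Origin about its middle, x along it.
- spatula: Spatula lying on the bench. Leave alone. Origin about its middle, x along it.
- bowl: White ceramic bowl, 120 mm across, 55 mm high. Leave alone. Origin at the centre of its underside.
- tin: Small aluminium tart mould turned upside down, 80 mm across, 30 mm high. Leave alone. Origin at the centre of its underside.
Mind the look-alikes: they are no part of the job. What is shaped like the weight_small but blue, purple or turquoise is not meant.

How it is judged (in metres and radians):
On the way, in this order (a step that is already met when the one before it is completed fails the run):
1. the plate is turned until the feeler is pushed out to within 0.5 mm of its furthest (7.0 mm or more), with the small weight not yet on the plate (value of joint feeler above 0.007 m and distance between weight_small and mark_spot above 0.1 m), for 0.3 s.
2. the small weight stands at the mark (horizontal distance between weight_small and mark_spot below 0.015 m and z of weight_small in the frame of mark_spot below 0.004 m and contact force between the fingers and anything else below 0.1 N), for 0.2 s.
At the end, for the whole second after the job is handed in: The plate rests with its high spot at the feeler (feeler travel at least 7.0 mm, its furthest being about 7.5), and the smallest weight stands upright and still on the plate within 15 mm of the mark spot (value of joint feeler above 0.007 m and horizontal distance between weight_small and mark_spot below 0.015 m and z of weight_small in the frame of mark_spot between -0.004 and 0.004 m and angle between weight_small's own z axis and vertical below 0.1 rad and linear speed of weight_small below 0.01 m/s); the robot touches nothing.
It fails at once if the feeler snaps in or out (faster than 60 mm/s): the plate spun too fast or let run off the bulge (velocity of joint feeler above 0.06 m/s or velocity of joint feeler below -0.06 m/s).
It fails at once if the stand or plate is gripped or pushed with more than 80 N, both fingers together (contact force between the fingers and stand above 80 N).
It fails at once if a bystander is moved by more than 20 mm (distance of any of weight_mid, weight_big, spray, brush, spatula, bowl, tin from where it was at the start of the episode above 0.02 m).
It also fails if it takes over 72 s, if anything falls off the work surface, if the arm or the gripper's body presses on something with over 40 N, if the wrist force passes 120 N, or if a joint passes its speed limit or range.

ROBOT

A 6-joint arm with a two-finger parallel gripper is mounted at the origin on the work surface. World frame = base frame: x ahead of the robot, y to its left, z up, the work surface at z = 0. Lengths are in m, angles in degrees, forces in N, time in s.
With the tool pointing down it reaches from about 0.35 to 0.875 m from the base axis. Payload 4.2 kg.
Tool frame: the origin (TCP) lies between the finger pads; the fingertips stand 8 mm ahead of it and the grasp point (between the pads) lies 11 mm behind it; x points along the fingers, y is the direction in which the jaws open and shut, and the axes are right-handed (so a half turn about x gives the same grasp; the last joint's range is limited). The gripper opens to 87 mm and grips with 3 to 60 N. Pads are 19 mm wide; open, the fingers measure 117 mm over their backs; the gripper's body (75 mm by 190 mm) begins 51 mm behind the grasp point.
Start: joints at [89.874, 22.042, 0.453, 0, -68.411, -14.817], TCP at [0.161, 0.604, 0.231] pointing down, gripper open.
Joint ranges: [-179.83, 179.83], [-69.29, 118.12], [-61.27, 80.66], [-181.25, 117.63], [-171.15, -9.14], [-177.46, 177.46]. Speed limits (degrees/s): [159.86, 159.86, 180, 180, 180, 180].

INTERFACE

Orientations are given as a 3x3 rotation matrix whose columns are the frame's x, y, z axes.
In Python, from station import r gives the robot as it stands. The module is installed in compiled form; this text tells all that it offers.
- The arm moves only by the tool move_arm, never from a script. Its argument "increments" is one flat list of numbers, 7 for each row, row after row: the turn, a rotation vector about the tool's x, y, z in degrees, then the shift along the tool's x, y, z in m, then the finger opening in m, from 0 to 0.087. A call has 1 to 12 rows; each row is the pose to reach, as a shift and turn from the pose commanded when the call began, along the tool's axes at that moment; what a row does not reach only later rows make up. A row lasts 1/12 s, in which the tool goes at most 41.7 mm and 7.16 degrees, less where a joint would pass 70% of its speed; a pose out of reach is approached as far as the arm can. A call with a gripper value outside its range is refused whole. The fingers move at their own pace and stop on an object; the grip force is fixed at half the most. Time passes only in rows, so rows that repeat a pose let the fingers close. It gives the time, the measured TCP pose, the force and the opening at its end, in the units of the state.
- r.sense(): the state, without advancing time (a new reading comes with each control period).
- r.capture(name): name is "side" or "top"; returns the picture (384x512x3 uint8, red, green, blue); there is no depth.
- r.calibration(name): a dict with "fx", "fy", "cx", "cy" (pixels), "D" ([k1, k2, p1, p2, k3] as OpenCV has them; the pictures are not rectified), "rvec" (rotation vector, rad) and "tvec" (3), from world to camera coordinates, as OpenCV has them. Camera axes: x right, y down, z forward; pixel columns grow to the right and rows downward; lengths in m; the calibration is good to about 2 mm. A picture is of the moment at which its call begins. calibration takes no time and is no camera call.
- r.finish_job(): hands the job in, once; it reports no verdict.
The state is a dict: "time_s": time; "joints": joint angles; "joint_velocities": joint speeds; "effort": joint torques, N m; "tcp_pos": TCP position; "ee_rot": TCP orientation; "wrist_force": force on the tool from outside, world axes, zero at the start; "moment": the same for the moment, N m; "gripper_width": opening from 0.0 (shut) to 1.0 (fully open).
Only numpy, scipy, OpenCV 4.12 (cv2) and the standard library are available. Lean on these libraries where they do the work, as an engineer would, in place of code of your own. Each camera call takes 0.05 s, during which the arm holds its last target.

## Working session

There is one attempt and no reset: what is moved stays moved. The work goes in short steps, Python scripts to look and compute and a tool call to move; the robot and the scene stay as the last step left them, time stands still between calls to the robot, and variables do not carry over. Pictures are saved under pics/ and viewed, and the job is handed in when it is done.

Besides the shell and the picture viewer there is one more tool, called in YAML: its name, and indented under it one key for each argument. move_arm: Moves the arm, as the interface text tells. Its arguments: {"type":"object","properties":{"increments":{"type":"array","items":{"type":"number"}}},"required":["increments"]}

```bash
mkdir -p pics
python3 - <<'E'
from station import r
import cv2,json
for n in("top","side"):
    cv2.imwrite(f"pics/{n}0.png",r.capture(n)[:,:,::-1]); print(r.calibration(n))
print(r.sense())
E
```

```text
{'fx': 400.32761569277125, 'fy': 400.32761569277125, 'cx': 260.7341004132132, 'cy': 190.66940487705958, 'D': array([-0.04697502,  0.        ,  0.        ,  0.        ,  0.        ]), 'rvec': array([ 2.17075036, -2.16231946,  0.07040506]), 'tvec': array([0.0159053 , 0.5531522 , 1.17086033])}
{'fx': 477.6283400556856, 'fy': 477.6283400556856, 'cx': 259.5345077871073, 'cy': 194.22069869304906, 'D': array([-0.06503923,  0.        ,  0.        ,  0.        ,  0.        ]), 'rvec': array([ 2.08383702, -0.68970721,  0.38642941]), 'tvec': array([-0.42424931,  0.26279077,  1.27789218])}
{'time_s': 0.1, 'joints': array([ 8.98729750e+01,  2.20872832e+01,  3.87169784e-01, -2.39901039e-02,
       -6.84116202e+01, -1.48160227e+01]), 'joint_velocities': array([-0.02259624, -0.10264615,  0.2473761 ,  0.05804755, -0.05879362,
       -0.0312174 ]), 'effort': array([ 6.57645501e-05, -3.91692102e+01,  1.87933713e+01,  4.23181415e+00,
        1.34164339e-02, -6.94660116e-05]), 'tcp_pos': array([0.16102183, 0.60335845, 0.22955965]), 'ee_rot': array([[-3.93656913e-04, -2.58007603e-01, -9.66142806e-01],
       [-1.94922157e-03, -9.66140848e-01,  2.58007874e-01],
       [-9.99998023e-01,  1.98479298e-03, -1.22585960e-04]]), 'wrist_force': array([ 0.76992653,  0.65956649, -0.28542126]), 'moment': array([-0.02603448, -0.0059155 ,  0.01210581]), 'gripper_width': 0.9995511979947956}
```

View pics/top0.png

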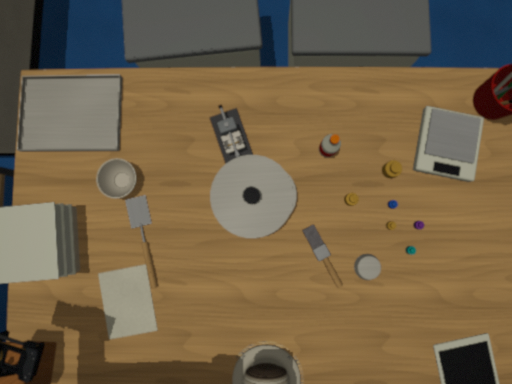

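View pics/side0.png

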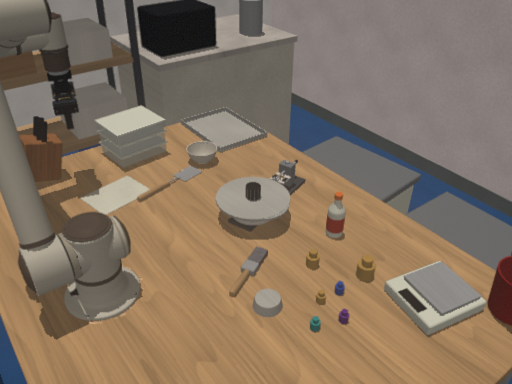

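The top view shows the plate with its knob at about (252,195), the feeler and post at about (232,140), and brass weights at (390,226) small, (351,200) mid and (392,170) big. I'll measure these next.

```bash
cat > h.py <<'E'
import numpy as np,cv2
from station import r
def cal(n):
    c=r.calibration(n);K=np.array([[c['fx'],0,c['cx']],[0,c['fy'],c['cy']],[0,0,1]]);return K,c['D'],c['rvec'],c['tvec']
def ray(n,uv,z):
    K,D,rv,tv=cal(n);p=cv2.undistortPoints(np.array(uv,float).reshape(-1,1,2),K,D).reshape(-1,2)
    R=cv2.Rodrigues(rv)[0];d=np.c_[p,np.ones(len(p))]@R;o=-R.T@tv
    return o+d*((z-o[2])/d[:,2])[:,None]
def proj(n,P):
    K,D,rv,tv=cal(n);return cv2.projectPoints(np.array(P,float).reshape(-1,1,3),rv,tv,K,D)[0].reshape(-1,2)
E
python3 - <<'E'
from h import *
t=cv2.imread('pics/top0.png');s=cv2.imread('pics/side0.png')
cv2.imwrite('pics/zt.png',cv2.resize(t[90:250,180:320],None,fx=3.7,fy=3.7,interpolation=cv2.INTER_CUBIC))
cv2.imwrite('pics/zw.png',cv2.resize(t[150:270,320:440],None,fx=4.5,fy=4.5,interpolation=cv2.INTER_CUBIC))
cv2.imwrite('pics/zs.png',cv2.resize(s[140:340,200:400],None,fx=3,fy=3,interpolation=cv2.INTER_CUBIC))
hsv=cv2.cvtColor(t,cv2.COLOR_BGR2HSV)
m=cv2.inRange(hsv,(18,150,80),(32,255,255));
def blobs(m,n,a0):
    k,l,st,c=cv2.connectedComponentsWithStats(m)
    for i in range(1,k):
        if st[i,4]>=a0: print(n,c[i].round(1),st[i])
blobs(m,'brass',15)
m=cv2.inRange(hsv,(0,0,0),(180,255,50));m[:,:]=m*((np.indices(m.shape)[0]>150)&(np.indices(m.shape)[0]<240))
blobs(m[:, :],'dark',40)
hs=cv2.cvtColor(s,cv2.COLOR_BGR2HSV); blobs(cv2.inRange(hs,(15,150,60),(32,255,255)),'brass side',25)
print(t[226,386:396],s[297,316:326])
E
```

```text
brass [392.5 168.4] [382 160  20  18 259]
brass [351.1 198.8] [344 192  15  14 155]
brass [390.8 225.1] [386 221  11   9  79]
dark [  6.5 154.5] [  0 153  14   4  56]
dark [446.3 168.4] [434 163  25  12 188]
dark [  6.5 185.4] [  0 167  13  39 365]
dark [251.4 195. ] [244 188  16  15 194]
[[ 39  76  99]
 [ 28  72  96]
 [ 30  89 117]
 [ 35  95 123]
 [ 29  87 115]
 [ 34  95 125]
 [ 41 108 138]
 [ 42 109 141]
 [ 42 108 140]
 [ 44 108 138]] [[ 57  88 113]
 [ 54  92 118]
 [ 62 111 143]
 [ 67 119 154]
 [ 64 114 146]
 [ 65 114 147]
 [ 65 115 148]
 [ 65 117 151]
 [ 69 121 156]
 [ 68 109 139]]
```

View pics/zt.png

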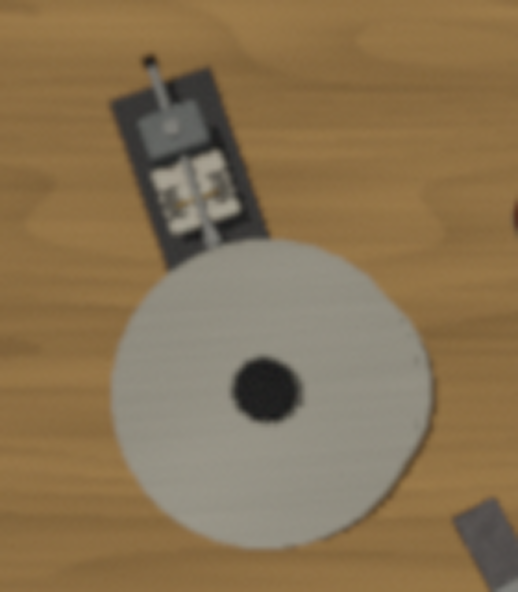

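View pics/zw.png

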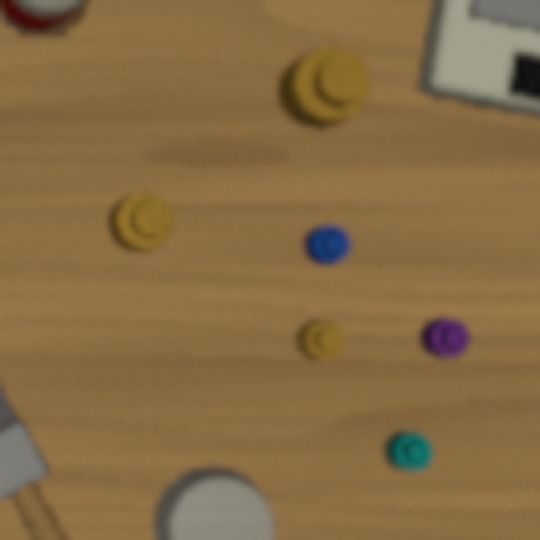

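View pics/zs.png

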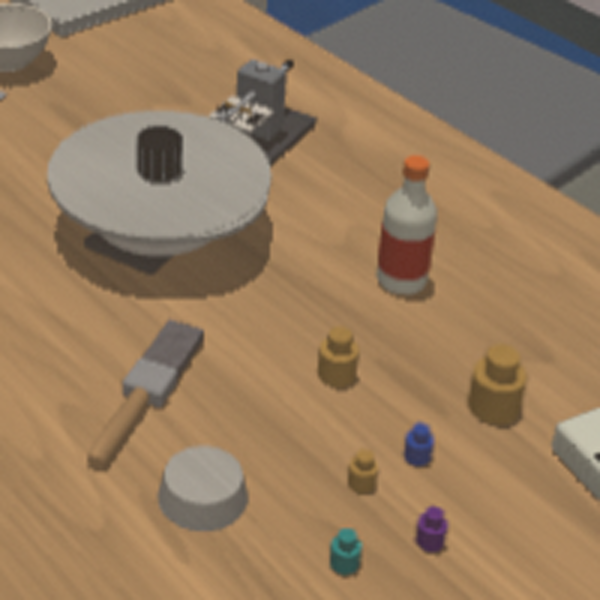

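The zoom shows the plate rim slightly wide at right, so the bulge may be visible there. Next I'll measure rim radius against angle, the feeler direction and the weight positions.

Run:
```python
from h import *
t=cv2.imread('pics/top0.png')
hsv=cv2.cvtColor(t,cv2.COLOR_BGR2HSV)
kn=ray('top',[(251.4,195.0)],.112)[0]; print('knob',kn)
pc=proj('top',[[kn[0],kn[1],.074]])[0]
# rim: subpixel threshold on saturation along world radial lines
S=hsv[:,:,1].astype(np.float32)
rr=np.arange(.095,.145,.0005)
def rim(c):
    out=[]
    for a in range(0,360,5):
        P=np.c_[c[0]+rr*np.cos(np.radians(a)),c[1]+rr*np.sin(np.radians(a)),0*rr+.072]
        q=proj('top',P).astype(np.float32)
        v=cv2.remap(S,q[:,0].reshape(1,-1),q[:,1].reshape(1,-1),cv2.INTER_LINEAR)[0]
        i=np.argmax(v>75); out.append((a,rr[i]*1000 if v.max()>75 else np.nan))
    return np.array(out)
c=kn[:2].copy()
for k in range(6):
    o=rim(c);a=np.radians(o[:,0]);R=o[:,1]
    ok=~np.isnan(R);ok&=~((o[:,0]>0)&(o[:,0]<35)); 
    for _ in range(4):
        A=np.c_[np.ones(len(a)),np.cos(a),np.sin(a)];x=np.linalg.lstsq(A[ok],R[ok],rcond=None)[0]
        res=R-A@x; ok&=(np.abs(res)<2.0)
    c+=x[1:]/1000
print('fit c',c,x[0],ok.sum())
o=rim(c)
print(' '.join(f'{int(p)}:{q:.1f}' for p,q in o))
print('brass',ray('top',[(390.8,225.4),(351.1,198.8),(392.5,168.4)],.02))
# post top, rod end, roller
def zz(x,y): return (180+(x+.5)/3.7-.5, 90+(y+.5)/3.7-.5)
print('post',ray('top',[zz(174,128)],.101),'rodend',ray('top',[zz(150,62)],.07),'rod',ray('top',[zz(211,237),zz(187,160)],.07))
```

```text
knob [0.5333577  0.04186538 0.112     ]
fit c [0.53474649 0.04302333] 121.04719043569965 48
0:123.0 5:nan 10:nan 15:nan 20:nan 25:nan 30:nan 35:nan 40:122.0 45:121.0 50:121.0 55:120.5 60:121.0 65:121.0 70:121.0 75:121.0 80:120.5 85:121.5 90:121.0 95:121.5 100:121.0 105:121.5 110:121.0 115:121.5 120:121.5 125:121.0 130:121.5 135:121.5 140:121.5 145:121.5 150:121.5 155:121.0 160:121.0 165:121.0 170:121.0 175:121.0 180:120.5 185:121.0 190:120.5 195:120.5 200:120.5 205:121.0 210:121.0 215:121.0 220:121.0 225:121.0 230:121.5 235:121.0 240:121.0 245:122.0 250:124.0 255:126.0 260:127.0 265:128.0 270:128.0 275:128.5 280:128.0 285:127.5 290:126.5 295:124.5 300:122.5 305:120.5 310:119.0 315:119.5 320:120.5 325:119.5 330:120.0 335:119.5 340:120.0 345:120.0 350:120.0 355:120.0
brass [[ 0.4511095  -0.36851717  0.02      ]
 [ 0.52990097 -0.25160012  0.02      ]
 [ 0.62178529 -0.3775377   0.02      ]]
post [[0.73576503 0.11418987 0.101     ]] rodend [[0.79731864 0.13744837 0.07      ]] rod [[0.65651279 0.08737101 0.07      ]
 [0.71796785 0.10697883 0.07      ]]
```

```bash
cat >> h.py <<'E'
import json
def goto(cur,tgt):
    """cur/tgt: x,y,z,yaw(deg of tool y axis); returns increment (turn about tool x, shift xyz)"""
    a=np.radians(cur[3]);X=np.array([0,0,-1.]);Y=np.array([np.cos(a),np.sin(a),0]);Z=np.cross(X,Y)
    d=np.array(tgt[:3])-np.array(cur[:3]);return round(-(tgt[3]-cur[3]),2),[round(float(v@d),4) for v in(X,Y,Z)]
def after(cur,turn,sh):
    a=np.radians(cur[3]);X=np.array([0,0,-1.]);Y=np.array([np.cos(a),np.sin(a),0]);Z=np.cross(X,Y)
    p=np.array(cur[:3])+X*sh[0]+Y*sh[1]+Z*sh[2];return [*p.round(5).tolist(),cur[3]-turn]
def st():
    s=r.sense();R=s['ee_rot'];print(round(s['time_s'],2),s['tcp_pos'].round(4),'yaw',round(np.degrees(np.arctan2(R[1,1],R[0,1]))%360,2),'tilt',R[2].round(3),'F',s['wrist_force'].round(1),'w',round(s['gripper_width']*87,1),'J',s['joints'].round(1))
E
python3 - <<'E'
from h import *
s=cv2.imread('pics/side0.png');hs=cv2.cvtColor(s,cv2.COLOR_BGR2HSV)
m=cv2.inRange(hs,(0,0,0),(180,255,70));k,l,stt,c=cv2.connectedComponentsWithStats(m[170:215,235:275])
for i in range(1,k):
    if stt[i,4]>60: 
        cc=c[i]+[235,170];print(cc,stt[i],ray('side',[cc],.095))
for P in([.5347,.0430],[.5334,.0419]): print(proj('side',[[*P,.095]]))
b=ray('side',[(321,299.5),(321,293.5)],.012);print(b)
print(proj('side',[[.451,-.3685,.0],[.451,-.3685,.036]]),proj('top',[[.451,-.3685,.0],[.451,-.3685,.036]]))
cv2.imwrite('pics/zs2.png',cv2.resize(s[280:315,300:345],None,fx=12,fy=12,interpolation=cv2.INTER_CUBIC))
cur=[.161,.604,.231,255.05]
print(goto(cur,[.534,.0425,.231,190.]))
E
```

```text
[252.76732673 190.66336634] [ 11  13  14  17 202] [[0.53535976 0.04257817 0.095     ]]
[[252.52231122 190.6708399 ]]
[[252.39901914 190.9597478 ]]
[[ 0.4496236  -0.37693793  0.012     ]
 [ 0.46448441 -0.36104271  0.012     ]]
[[318.79578973 300.52907218]
 [320.01751667 290.94880741]] [[388.80263903 225.44084183]
 [392.43718305 225.43374913]]
(65.05, [0.0, 0.4463, -0.5052])
```

View pics/zs2.png

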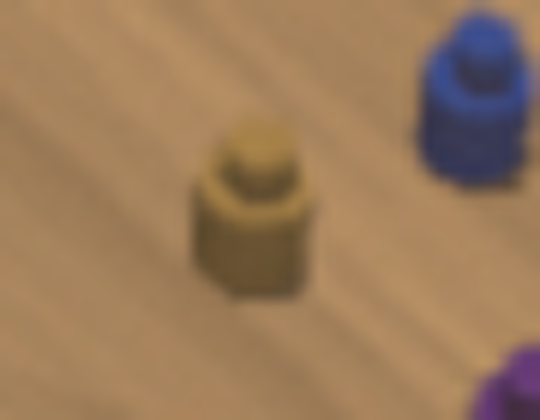

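move_arm:
  increments: [65,0,0,0,0.446,-0.506,0.087,65,0,0,0,0.446,-0.506,0.087,65,0,0,0,0.446,-0.506,0.087,65,0,0,0,0.446,-0.506,0.087,65,0,0,0,0.446,-0.506,0.087,65,0,0,0,0.446,-0.506,0.087,65,0,0,0,0.446,-0.506,0.087,65,0,0,0,0.446,-0.506,0.087,65,0,0,0,0.446,-0.506,0.087,65,0,0,0,0.446,-0.506,0.087,65,0,0,0,0.446,-0.506,0.087,65,0,0,0,0.446,-0.506,0.087]

```text
time_s: 1.1
tcp_pos: [0.4387, 0.1857, 0.2305]
ee_rot: [[-0.0, -0.985, -0.175], [0.0, -0.175, 0.985], [-1.0, 0.0, 0.0]]
wrist_force: [0.2, 1.0, -0.9]
gripper_width: 0.999
```

Run:
```python
from h import *
st()
print(after([.161,.604,.231,255.05],65,[0,.446,-.506]))
h=ray('top',[(392.3,223.9)],.036);hs=ray('side',[(321.2,290.9)],.034);print(h,hs)
print(ray('top',[(390.4,225.4)],.016),ray('side',[(320.7,297.2)],.012))
```

```text
1.1 [0.4387 0.1857 0.2305] yaw 190.08 tilt [-1.  0.  0.] F [ 0.2  1.  -0.9] w 86.9 J [ 42.5   7.4 -19.6  -0.  -63.  -32.5]
[0.53482, 0.04256, 0.231, 190.05]
[[ 0.45547898 -0.36819072  0.036     ]] [[ 0.45510967 -0.36889585  0.034     ]]
[[ 0.45111223 -0.36852847  0.016     ]] [[ 0.4546307  -0.37042094  0.012     ]]
```

Run:
```python
from h import *
print(goto([.4387,.1857,.2305,190.05],[.5348,.0425,.231,190.05]))
```

```text
(-0.0, [-0.0005, -0.0696, -0.1578])
```

move_arm:
  increments: [0,0,0,0,-0.0696,-0.1578,0.087,0,0,0,0,-0.0696,-0.1578,0.087,0,0,0,0,-0.0696,-0.1578,0.087,0,0,0,0,-0.0696,-0.1578,0.087,0,0,0,0,-0.0696,-0.1578,0.087,0,0,0,0,-0.0696,-0.1578,0.087,0,0,0,0,-0.0696,-0.1578,0.087]

```text
time_s: 1.68
tcp_pos: [0.534, 0.0442, 0.2299]
ee_rot: [[-0.001, -0.985, -0.173], [-0.0, -0.173, 0.985], [-1.0, 0.001, 0.0]]
wrist_force: [-0.1, 0.4, -0.7]
gripper_width: 0.997
```

Run:
```python
from h import *
st()
cv2.imwrite('pics/t1.png',r.capture('top')[:,:,::-1])
```

```text
1.68 [0.534  0.0442 0.2299] yaw 189.98 tilt [-1.     0.001  0.   ] F [-0.1  0.4 -0.7] w 86.7 J [ 22.1  13.4 -12.1  -0.  -64.6 -12.1]
```

View pics/t1.png

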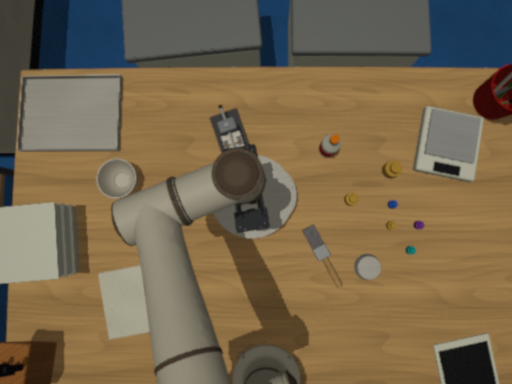

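move_arm:
  increments: [0,0,0,0.04,0,0,0.087,0,0,0,0.08,0,0,0.087,0,0,0,0.11,0,0,0.087,0,0,0,0.13,0,0,0.087,0,0,0,0.141,0,0,0.087,0,0,0,0.141,0,0,0.087,0,0,0,0.141,0,0,0.087]

```text
time_s: 2.32
tcp_pos: [0.5339, 0.0458, 0.0896]
ee_rot: [[-0.001, -0.984, -0.177], [-0.0, -0.177, 0.984], [-1.0, 0.001, -0.0]]
wrist_force: [0.1, -0.3, 1.1]
gripper_width: 1.002
```

Run:
```python
from h import *
cv2.imwrite('pics/s2.png',cv2.resize(r.capture('side')[130:280,170:370,::-1],None,fx=4,fy=4,interpolation=cv2.INTER_CUBIC));st()
```

```text
2.37 [0.5347 0.0458 0.0905] yaw 190.19 tilt [-1.    -0.002  0.   ] F [0.6 0.6 0.5] w 87.0 J [ 22.2  21.9 -22.6   0.  -45.4 -12.1]
```

View pics/s2.png

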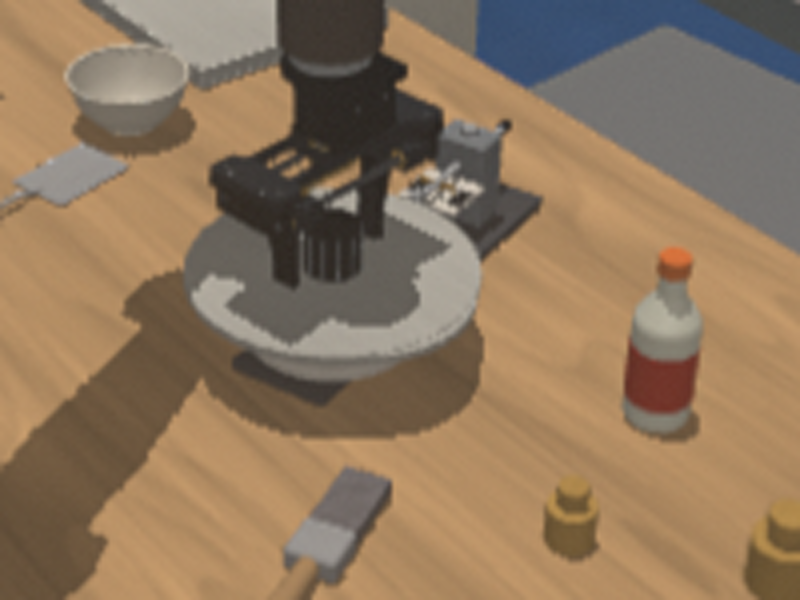

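move_arm:
  increments: [0,0,0,0,0,-0.003,0.087,0,0,0,0,0,-0.003,0.07,0,0,0,0,0,-0.003,0.06,0,0,0,0,0,-0.003,0.054,0,0,0,0,0,-0.003,0.052,0,0,0,0,0,-0.003,0.05]

```text
time_s: 2.87
tcp_pos: [0.535, 0.0415, 0.0898]
ee_rot: [[0.0, -0.985, -0.174], [0.0, -0.174, 0.985], [-1.0, -0.0, 0.0]]
wrist_force: [-0.2, 0.9, 0.9]
gripper_width: 0.709
```

Run:
```python
from h import *
st()
```

```text
2.87 [0.535  0.0415 0.0898] yaw 190.05 tilt [-1. -0.  0.] F [-0.2  0.9  0.9] w 61.6 J [ 21.8  22.  -22.6  -0.  -45.4 -11.7]
```

move_arm:
  increments: [0,0,0,0,0,0,0.05,0,0,0,0,0,0,0.05,0,0,0,0,0,0,0.05,0,0,0,0,0,0,0.048,0,0,0,0,0,0,0.046]

```text
time_s: 3.28
tcp_pos: [0.5359, 0.0418, 0.0897]
ee_rot: [[0.002, -0.985, -0.175], [0.001, -0.175, 0.985], [-1.0, -0.002, 0.0]]
wrist_force: [2.5, -0.4, -2.2]
gripper_width: 0.547
```

Run:
```python
from h import *
st()
```

```text
3.28 [0.5359 0.0418 0.0897] yaw 190.07 tilt [-1.    -0.002  0.   ] F [ 2.5 -0.4 -2.2] w 47.6 J [ 21.8  22.1 -22.5   0.  -45.3 -11.7]
```

move_arm:
  increments: [0,0,0,0,0,0,0.03,0,0,0,0,0,0,0.02,0,0,0,0,0,0,0.02]

```text
time_s: 3.53
tcp_pos: [0.5359, 0.0418, 0.0897]
ee_rot: [[0.002, -0.985, -0.175], [0.0, -0.175, 0.985], [-1.0, -0.002, 0.0]]
wrist_force: [4.5, 0.4, -2.7]
gripper_width: 0.544
```

Run:
```python
from h import *
st()
```

```text
3.53 [0.5359 0.0418 0.0897] yaw 190.07 tilt [-1.    -0.002  0.   ] F [ 4.5  0.4 -2.7] w 47.3 J [ 21.8  22.1 -22.5   0.  -45.3 -11.7]
```

move_arm:
  increments: [-1,0,0,0,0,0,0.02,-3,0,0,0,0,0,0.02,-5.5,0,0,0,0,0,0.02,-8,0,0,0,0,0,0.02,-10.5,0,0,0,0,0,0.02,-13,0,0,0,0,0,0.02,-15.5,0,0,0,0,0,0.02,-18,0,0,0,0,0,0.02,-20.5,0,0,0,0,0,0.02,-23,0,0,0,0,0,0.02,-25,0,0,0,0,0,0.02,-26,0,0,0,0,0,0.02]

```text
time_s: 4.53
tcp_pos: [0.5364, 0.042, 0.0897]
ee_rot: [[0.003, -0.807, -0.591], [0.001, -0.591, 0.807], [-1.0, -0.003, -0.001]]
wrist_force: [7.0, 0.3, -5.2]
gripper_width: 0.543
```

Run:
```python
from h import *
cv2.imwrite('pics/t3.png',cv2.resize(r.capture('top')[90:250,180:320,::-1],None,fx=3.7,fy=3.7,interpolation=cv2.INTER_CUBIC));st();print(r.sense()['moment'])
```

```text
4.58 [0.5364 0.042  0.0897] yaw 216.23 tilt [-1.    -0.003 -0.001] F [ 6.9 -0.6 -5.2] w 47.5 J [ 21.8  22.1 -22.5   0.  -45.2  14.4]
[ 0.02532197 -1.72080727 -0.0030833 ]
```

View pics/t3.png

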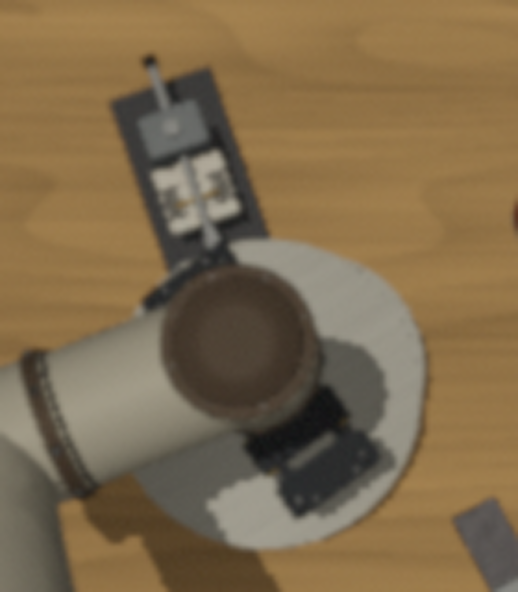

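move_arm:
  increments: [-1,0,0,0,-0.0004,-0.0003,0.02,-3,0,0,0,-0.0008,-0.0006,0.02,-5.5,0,0,0,-0.0008,-0.0006,0.02,-8,0,0,0,-0.0008,-0.0006,0.02,-10.5,0,0,0,-0.0008,-0.0006,0.02,-13,0,0,0,-0.0008,-0.0006,0.02,-15.5,0,0,0,-0.0008,-0.0006,0.02,-18,0,0,0,-0.0008,-0.0006,0.02,-20.5,0,0,0,-0.0008,-0.0006,0.02,-23,0,0,0,-0.0008,-0.0006,0.02,-25.5,0,0,0,-0.0008,-0.0006,0.02,-28,0,0,0,-0.0008,-0.0006,0.02]

```text
time_s: 5.58
tcp_pos: [0.5368, 0.0423, 0.0897]
ee_rot: [[0.002, -0.435, -0.901], [0.001, -0.901, 0.435], [-1.0, -0.002, -0.001]]
wrist_force: [4.5, 2.5, -3.3]
gripper_width: 0.544
```

Run:
```python
from h import *
st()
```

```text
5.58 [0.5368 0.0423 0.0897] yaw 244.22 tilt [-1.    -0.002 -0.001] F [ 4.5  2.5 -3.3] w 47.3 J [ 21.8  22.1 -22.4  -0.  -45.4  42.5]
```

move_arm:
  increments: [-2,0,0,0,0,0,0.02,-4.5,0,0,0,0,0,0.02,-7,0,0,0,0,0,0.02,-9.5,0,0,0,0,0,0.02,-12,0,0,0,0,0,0.02,-14.5,0,0,0,0,0,0.02,-17,0,0,0,0,0,0.02,-19.5,0,0,0,0,0,0.02,-22,0,0,0,0,0,0.02,-24.5,0,0,0,0,0,0.02,-27,0,0,0,0,0,0.02,-28,0,0,0,0,0,0.02]

```text
time_s: 6.58
tcp_pos: [0.5369, 0.0429, 0.0897]
ee_rot: [[0.003, 0.038, -0.999], [0.002, -0.999, -0.038], [-1.0, -0.002, -0.003]]
wrist_force: [3.8, 4.6, -3.6]
gripper_width: 0.547
```

move_arm:
  increments: [-1.5,0,0,0,0,0,0.02,-3,0,0,0,0,0,0.02,-5,0,0,0,0,0,0.02,-7,0,0,0,0,0,0.02,-9,0,0,0,0,0,0.02,-11,0,0,0,0,0,0.02,-13,0,0,0,0,0,0.02,-15,0,0,0,0,0,0.02,-16.5,0,0,0,0,0,0.02,-18,0,0,0,0,0,0.02,-18,0,0,0,0,0,0.02]

```text
time_s: 7.5
tcp_pos: [0.5368, 0.0432, 0.0896]
ee_rot: [[0.003, 0.345, -0.939], [0.003, -0.939, -0.345], [-1.0, -0.001, -0.003]]
wrist_force: [3.0, 5.0, -3.2]
gripper_width: 0.541
```

Run:
```python
from h import *
t=r.capture('top')[:,:,::-1];cv2.imwrite('pics/t4raw.png',t);s=r.capture('side')[:,:,::-1];cv2.imwrite('pics/s4raw.png',s);st();print(r.sense()['moment'])
t0=cv2.imread('pics/top0.png')
a=[cv2.resize(i[95:165,205:275],None,fx=5.6,fy=5.6,interpolation=cv2.INTER_CUBIC) for i in(t0,t)]
cv2.imwrite('pics/t4.png',np.hstack(a))
```

```text
7.6 [0.5368 0.0432 0.0897] yaw 290.15 tilt [-1.    -0.001 -0.003] F [ 2.8  5.  -2.2] w 47.4 J [ 21.8  22.1 -22.4  -0.1 -45.3  88.4]
[ 1.57991893 -0.93157338  0.10146518]
```

View pics/t4.png

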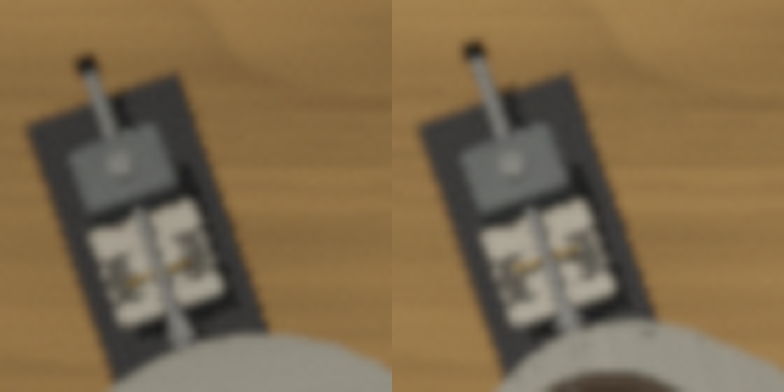

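Rod end and yellow pointer have moved outward by about 2.7 px, or roughly 7 mm, so the feeler is near the crest. I'll step finely and track the rod end at sub-pixel level.

```bash
cat >> h.py <<'E'
def dark(t):
    g=t[95:118,208:232].astype(float).sum(2); w=np.clip(150-g,0,None); 
    y,x=np.indices(g.shape); x0,y0=(220.6-208),(106-95)
    w[(np.hypot(x-x0,y-y0)>6.5)|(y>y0+2.5)]=0
    return np.array([208+(w*x).sum()/w.sum(),95+(w*y).sum()/w.sum()])
def feeler(t):
    t0=cv2.imread('pics/top0.png');c0,c=dark(t0),dark(t)
    A,B=ray('top',[c0],.07)[0],ray('top',[c],.07)[0]; u=np.array([np.cos(np.radians(19.6)),np.sin(np.radians(19.6))])
    return c0.round(2),c.round(2),round(1000*float((B-A)[:2]@u),2)
def feeler2(t):
    # rod-end patch: sub-pixel ECC translation
    t0=cv2.imread('pics/top0.png')
    a=cv2.cvtColor(t0,cv2.COLOR_BGR2GRAY)[100:114,213:229].astype(np.float32);b=cv2.cvtColor(t,cv2.COLOR_BGR2GRAY).astype(np.float32)[90:122,203:239]
    b5=cv2.resize(b,None,fx=10,fy=10,interpolation=cv2.INTER_CUBIC);a5=cv2.resize(a,None,fx=10,fy=10,interpolation=cv2.INTER_CUBIC)
    l=cv2.minMaxLoc(cv2.matchTemplate(b5,a5,cv2.TM_CCOEFF_NORMED))[3]
    d=np.array([l[0]/10-10,l[1]/10-10]);c0=np.array([220.6,106.5])
    A,B=ray('top',[c0,c0+d],.07);return d,(1000*np.linalg.norm(B-A)).round(2)
E
python3 - <<'E'
from h import *
t=cv2.imread('pics/t4raw.png');print(feeler(t),feeler2(t)); t=cv2.imread('pics/t1.png');print(feeler(t),feeler2(t))
E
```

```text
(array([219.92, 106.  ]), array([219.04, 103.54]), 7.93) (array([-0.7, -2.1]), np.float64(6.71))
(array([219.92, 106.  ]), array([219.86, 106.  ]), 0.05) (array([0., 0.]), np.float64(0.0))
```

move_arm:
  increments: [-1,0,0,0,0,0,0.02,-2,0,0,0,0,0,0.02,-3,0,0,0,0,0,0.02,-3,0,0,0,0,0,0.02,-3,0,0,0,0,0,0.02]

```text
time_s: 8.02
tcp_pos: [0.5368, 0.0433, 0.0897]
ee_rot: [[0.003, 0.393, -0.919], [0.002, -0.919, -0.393], [-1.0, -0.001, -0.003]]
wrist_force: [4.3, 6.2, -3.1]
gripper_width: 0.547
```

Run:
```python
from h import *
t=r.capture('top')[:,:,::-1];cv2.imwrite('pics/t5.png',t);print(feeler(t),feeler2(t));st();print(r.sense()['moment'])
```

```text
(array([219.92, 106.  ]), array([219. , 103.3]), 8.63) (array([-0.8, -2.1]), np.float64(6.81))
8.07 [0.5368 0.0433 0.0897] yaw 293.16 tilt [-1.    -0.001 -0.003] F [ 2.7  5.3 -3.5] w 47.5 J [ 21.8  22.1 -22.4  -0.1 -45.3  91.4]
[ 1.57981987 -0.93766804  0.06104966]
```

move_arm:
  increments: [-1,0,0,0,0,0,0.02,-2,0,0,0,0,0,0.02,-3,0,0,0,0,0,0.02,-4,0,0,0,0,0,0.02,-4,0,0,0,0,0,0.02,-4,0,0,0,0,0,0.02]

```text
time_s: 8.57
tcp_pos: [0.5368, 0.0433, 0.0897]
ee_rot: [[0.002, 0.456, -0.89], [0.003, -0.89, -0.456], [-1.0, -0.001, -0.003]]
wrist_force: [2.0, 6.2, -2.9]
gripper_width: 0.541
```

Run:
```python
from h import *
t=r.capture('top')[:,:,::-1];cv2.imwrite('pics/t6.png',t);print(feeler(t),feeler2(t));st();print(r.sense()['moment'])
```

```text
(array([219.92, 106.  ]), array([219.  , 103.31]), 8.61) (array([-0.7, -2.1]), np.float64(6.71))
8.62 [0.5367 0.0434 0.0897] yaw 297.16 tilt [-1.    -0.001 -0.003] F [ 3.8  5.2 -3.2] w 47.5 J [ 21.8  22.1 -22.4  -0.1 -45.3  95.4]
[ 1.75598122 -0.84321348  0.13194187]
```

move_arm:
  increments: [-1,0,0,0,0,0,0.02,-2,0,0,0,0,0,0.02,-3,0,0,0,0,0,0.02,-4,0,0,0,0,0,0.02,-4,0,0,0,0,0,0.02,-4,0,0,0,0,0,0.02]

```text
time_s: 9.12
tcp_pos: [0.5367, 0.0434, 0.0897]
ee_rot: [[0.002, 0.517, -0.856], [0.003, -0.856, -0.517], [-1.0, -0.001, -0.003]]
wrist_force: [3.2, 6.4, -3.1]
gripper_width: 0.545
```

Run:
```python
from h import *
t=r.capture('top')[:,:,::-1];cv2.imwrite('pics/t7.png',t);print(feeler(t),feeler2(t));st();print(r.sense()['moment'])
```

```text
(array([219.92, 106.  ]), array([219.  , 103.92]), 6.86) (array([-0.7, -2. ]), np.float64(6.42))
9.17 [0.5367 0.0434 0.0897] yaw 301.16 tilt [-1.    -0.001 -0.003] F [ 2.5  6.4 -2.5] w 47.5 J [ 21.8  22.1 -22.4  -0.1 -45.3  99.4]
[ 1.85478949 -0.79261507  0.18674311]
```

move_arm:
  increments: [-1,0,0,0,0,0,0.02,-2,0,0,0,0,0,0.02,-3,0,0,0,0,0,0.02,-3,0,0,0,0,0,0.02,-3,0,0,0,0,0,0.02]

```text
time_s: 9.58
tcp_pos: [0.5367, 0.0435, 0.0897]
ee_rot: [[0.002, 0.562, -0.827], [0.003, -0.827, -0.562], [-1.0, -0.001, -0.003]]
wrist_force: [3.3, 6.3, -2.6]
gripper_width: 0.544
```

Run:
```python
from h import *
t=r.capture('top')[:,:,::-1];cv2.imwrite('pics/t8.png',t);print(feeler(t),feeler2(t));st();print(r.sense()['moment'])
```

```text
(array([219.92, 106.  ]), array([219., 104.]), 6.64) (array([-0.7, -1.8]), np.float64(5.85))
9.63 [0.5367 0.0435 0.0897] yaw 304.17 tilt [-1.    -0.001 -0.003] F [ 2.3  6.9 -2.6] w 47.3 J [ 2.180e+01  2.210e+01 -2.240e+01 -1.000e-01 -4.530e+01  1.024e+02]
[ 1.86620334 -0.7552718   0.19842299]
```

```bash
cat >> h.py <<'E'
def snap(k):
    cv2.imwrite(f'pics/T{k}.png',r.capture('top')[:,:,::-1]);cv2.imwrite(f'pics/S{k}.png',r.capture('side')[:,:,::-1]);st()
    print('Mz',r.sense()['moment'].round(3))
E
python3 -c "
from h import *
snap('114')
s=cv2.imread('pics/S114.png');t=cv2.imread('pics/T114.png');s0=cv2.imread('pics/side0.png')
f=lambda i:cv2.resize(i,(390,390),interpolation=cv2.INTER_NEAREST)
cv2.imwrite('pics/c1.png',np.hstack([f(s0[150:200,265:315]),f(s[150:200,265:315])]))
"
```

```text
9.73 [0.5367 0.0435 0.0896] yaw 304.16 tilt [-1.    -0.001 -0.003] F [ 3.2  7.  -3.3] w 47.2 J [ 2.180e+01  2.210e+01 -2.240e+01 -1.000e-01 -4.530e+01  1.024e+02]
Mz [ 1.865 -0.743  0.16 ]
```

View pics/c1.png

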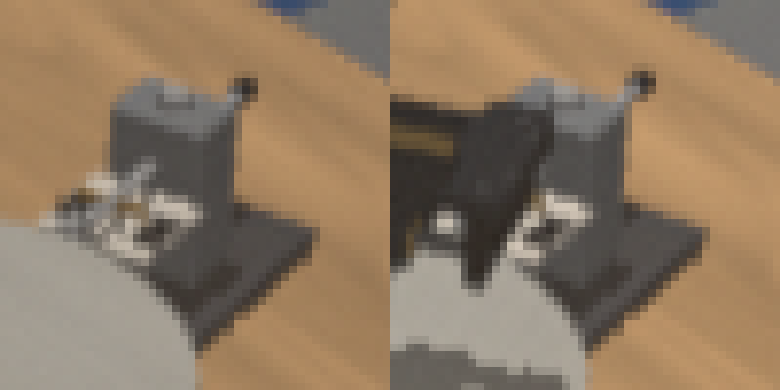

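move_arm:
  increments: [1,0,0,0,0,0,0.02,2,0,0,0,0,0,0.02,4,0,0,0,0,0,0.02,5,0,0,0,0,0,0.02,5,0,0,0,0,0,0.02]

```text
time_s: 10.15
tcp_pos: [0.5367, 0.0434, 0.0897]
ee_rot: [[0.002, 0.486, -0.874], [0.003, -0.874, -0.486], [-1.0, -0.001, -0.003]]
wrist_force: [2.8, 5.7, -2.8]
gripper_width: 0.541
```

```bash
python3 -c "
from h import *
snap('109')"
```

```text
10.25 [0.5367 0.0434 0.0897] yaw 299.1 tilt [-1.    -0.001 -0.004] F [ 3.2  6.4 -2.7] w 47.3 J [ 21.8  22.1 -22.4  -0.1 -45.3  97.4]
Mz [ 1.752 -0.889 -0.163]
```

move_arm:
  increments: [1,0,0,0,0,0,0.02,2,0,0,0,0,0,0.02,4,0,0,0,0,0,0.02,4,0,0,0,0,0,0.02,4,0,0,0,0,0,0.02]

```text
time_s: 10.67
tcp_pos: [0.5368, 0.0433, 0.0897]
ee_rot: [[0.003, 0.424, -0.906], [0.003, -0.906, -0.424], [-1.0, -0.001, -0.004]]
wrist_force: [4.0, 6.2, -2.8]
gripper_width: 0.545
```

```bash
python3 -c "
from h import *
snap('105')"
```

```text
10.77 [0.5368 0.0433 0.0897] yaw 295.09 tilt [-1.    -0.001 -0.004] F [ 4.1  6.2 -2. ] w 47.2 J [ 21.8  22.1 -22.4  -0.1 -45.3  93.4]
Mz [ 1.586 -0.929 -0.13 ]
```

move_arm:
  increments: [1,0,0,0,0,0,0.02,2,0,0,0,0,0,0.02,4,0,0,0,0,0,0.02,4,0,0,0,0,0,0.02,4,0,0,0,0,0,0.02]

```text
time_s: 11.18
tcp_pos: [0.5368, 0.0432, 0.0897]
ee_rot: [[0.003, 0.36, -0.933], [0.003, -0.933, -0.36], [-1.0, -0.002, -0.003]]
wrist_force: [3.1, 5.9, -4.0]
gripper_width: 0.546
```

```bash
python3 -c "
from h import *
snap('101')"
```

```text
11.28 [0.5368 0.0433 0.0897] yaw 291.09 tilt [-1.    -0.002 -0.003] F [ 2.5  6.3 -2.1] w 47.4 J [ 21.8  22.1 -22.4  -0.1 -45.3  89.4]
Mz [ 1.551 -0.941 -0.149]
```

move_arm:
  increments: [1,0,0,0,0,0,0.02,2,0,0,0,0,0,0.02,4,0,0,0,0,0,0.02,6,0,0,0,0,0,0.02,6,0,0,0,0,0,0.02,6,0,0,0,0,0,0.02]

```text
time_s: 11.78
tcp_pos: [0.5368, 0.0431, 0.0897]
ee_rot: [[0.003, 0.26, -0.966], [0.002, -0.966, -0.26], [-1.0, -0.002, -0.003]]
wrist_force: [3.0, 5.6, -3.5]
gripper_width: 0.546
```

```bash
python3 -c "
from h import *
snap('95')"
```

```text
11.88 [0.5368 0.0431 0.0897] yaw 285.09 tilt [-1.    -0.002 -0.003] F [ 2.9  5.7 -4. ] w 47.2 J [ 21.8  22.1 -22.4  -0.1 -45.3  83.4]
Mz [ 1.4   -0.989 -0.228]
```

Run:
```python
from h import *
def blob(f,box,thr):
    t=cv2.imread(f).astype(float).sum(2);x0,x1,y0,y1=box;g=t[y0:y1,x0:x1]
    g=cv2.GaussianBlur(g,(0,0),0.7);w=np.clip(thr-g,0,None)
    k,l,s,c=cv2.connectedComponentsWithStats((w>0).astype(np.uint8))
    j=np.unravel_index(np.argmin(g),g.shape);w=w*(np.hypot(*(np.indices(g.shape)-np.array(j)[:,None,None]))<3.6)
    y,x=np.indices(g.shape);return np.array([x0+(w*x).sum()/w.sum(),y0+(w*y).sum()/w.sum()])
u=np.array([np.cos(np.radians(19.6)),np.sin(np.radians(19.6)),0])
c0=np.array([.5347,.043,.07]);
def meas(tf,sf):
    out=[]
    for n,f,box,thr in(('top',tf,(214,226,98,112),230),('side',sf,(288,302,155,168),230)):
        if f is None: continue
        b=blob(f,box,thr);P=ray(n,[b],.07)[0];out+=[b.round(2),round(1000*float((P-c0)@u),2)]
    return out
print(0,meas('pics/top0.png','pics/side0.png'))
for k,a in(('t4raw',100),('t5',103),('t6',107),('t7',111),('t8',114)): print(a,meas(f'pics/{k}.png','pics/s4raw.png' if a==100 else None))
for k in(114,109,105,101,95): print(k,meas(f'pics/T{k}.png',f'pics/S{k}.png'))
t=[cv2.resize(cv2.imread(f'pics/T{k}.png')[98:170,205:275],(260,267),interpolation=cv2.INTER_CUBIC) for k in(95,105,114)]
cv2.imwrite('pics/c2.png',np.hstack(t))
```

```text
0 [array([219.94, 106.04]), 280.33, array([296.  , 160.95]), 281.42]
100 [array([219.1 , 103.52]), 288.37, array([297., 160.]), 289.49]
103 [array([219.09, 103.5 ]), 288.43]
107 [array([219.1 , 103.51]), 288.41]
111 [array([219.11, 103.56]), 288.25]
114 [array([219.23, 103.65]), 287.88]
114 [array([219.22, 103.64]), 287.92, array([297., 160.]), 289.49]
109 [array([219.11, 103.53]), 288.35, array([297., 160.]), 289.49]
105 [array([219.1 , 103.51]), 288.4, array([297., 160.]), 289.49]
101 [array([219.09, 103.52]), 288.39, array([297., 160.]), 289.49]
95 [array([219.22, 103.76]), 287.57, array([297., 160.]), 289.49]
```

View pics/c2.png

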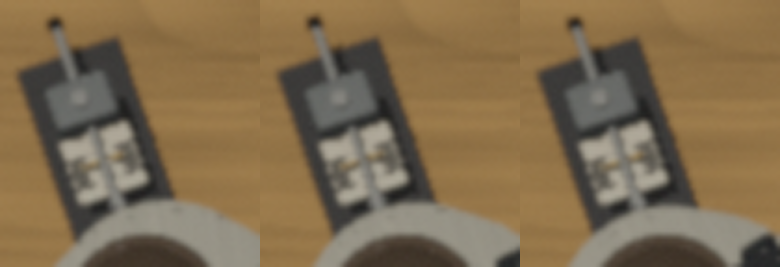

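move_arm:
  increments: [-1,0,0,0,0,0,0.02,-3,0,0,0,0,0,0.02,-5,0,0,0,0,0,0.02,-7,0,0,0,0,0,0.02,-9,0,0,0,0,0,0.02,-10,0,0,0,0,0,0.02,-10,0,0,0,0,0,0.02,-10,0,0,0,0,0,0.02,-10,0,0,0,0,0,0.02,-10,0,0,0,0,0,0.02,-10,0,0,0,0,0,0.02]

```text
time_s: 12.8
tcp_pos: [0.5368, 0.0433, 0.0897]
ee_rot: [[0.003, 0.425, -0.905], [0.003, -0.905, -0.425], [-1.0, -0.001, -0.003]]
wrist_force: [3.0, 5.7, -2.9]
gripper_width: 0.543
```

move_arm:
  increments: [0,0,0,0,0,0,0.05,0,0,0,0,0,0,0.06,0,0,0,0,0,0,0.075,0,0,0,0,0,0,0.085,0,0,0,0,0,0,0.085,0,0,0,0,0,0,0.085,0,0,0,-0.02,0,0,0.085,0,0,0,-0.05,0,0,0.085,0,0,0,-0.09,0,0,0.085,0,0,0,-0.13,0,0,0.085]

```text
time_s: 13.63
tcp_pos: [0.535, 0.041, 0.2204]
ee_rot: [[-0.003, 0.423, -0.906], [-0.001, -0.906, -0.423], [-1.0, -0.0, 0.003]]
wrist_force: [1.7, -0.4, 0.3]
gripper_width: 0.972
```

Run:
```python
from h import *
snap('fin');t=cv2.imread('pics/Tfin.png');print(feeler(t),feeler2(t))
cur=[.5367,.0434,.2197,295.1]
w=[.4535,-.3687]
for y in(225,): print(goto(cur,[*w,.2,y]))
```

```text
13.73 [0.5399 0.0421 0.2272] yaw 295.12 tilt [-1.     0.004 -0.015] F [ 1.3 -0.2 -0.8] w 84.4 J [ 21.7  13.6 -12.3   0.2 -63.2  93.3]
Mz [ 0.009 -0.105 -0.038]
(array([219.92, 106.  ]), array([219.  , 103.23]), 8.84) (array([-0.7, -2.1]), np.float64(6.71))
(70.1, [0.0197, 0.3379, 0.2502])
```

move_arm:
  increments: [70,0,0,0.02,0.338,0.25,0.045,70,0,0,0.02,0.338,0.25,0.045,70,0,0,0.02,0.338,0.25,0.045,70,0,0,0.02,0.338,0.25,0.045,70,0,0,0.02,0.338,0.25,0.045,70,0,0,0.02,0.338,0.25,0.045,70,0,0,0.02,0.338,0.25,0.045,70,0,0,0.02,0.338,0.25,0.045,70,0,0,0.02,0.338,0.25,0.045,70,0,0,0.02,0.338,0.25,0.045,70,0,0,0.02,0.338,0.25,0.045,70,0,0,0.02,0.338,0.25,0.045]

```text
time_s: 14.73
tcp_pos: [0.4512, -0.3727, 0.1985]
ee_rot: [[-0.001, -0.709, -0.705], [0.001, -0.705, 0.709], [-1.0, 0.001, 0.002]]
wrist_force: [0.1, 0.3, 0.6]
gripper_width: 0.52
```

move_arm:
  increments: [0,0,0,0,0,0,0.045,0,0,0,0,0,0,0.045,0,0,0,0,0,0,0.045]

```text
time_s: 14.98
tcp_pos: [0.453, -0.3693, 0.1998]
ee_rot: [[0.0, -0.705, -0.709], [0.0, -0.709, 0.705], [-1.0, -0.0, -0.0]]
wrist_force: [1.4, -0.0, -0.5]
gripper_width: 0.518
```

Run:
```python
from h import *
snap('h1');t=cv2.imread('pics/Th1.png');print(feeler(t),feeler2(t))
s=r.sense();print(goto([*s['tcp_pos'],225.1],[.4535,-.3687,.2,225.1]))
```

```text
15.08 [ 0.4531 -0.3694  0.1999] yaw 225.19 tilt [-1. -0. -0.] F [0.5 0.8 0.7] w 45.0 J [-23.3  19.4  -8.1  -0.  -62.5  68.5]
Mz [ 0.079 -0.038 -0.02 ]
(array([219.92, 106.  ]), array([219.02, 103.34]), 8.5) (array([-0.8, -2.1]), np.float64(6.81))
(-0.0, [-0.0001, -0.0007, 0.0002])
```

View pics/Th1.png

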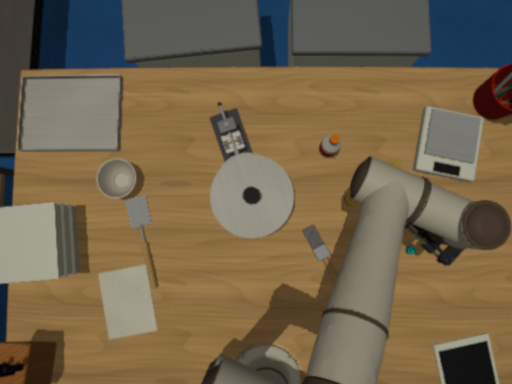

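The view shows the plate unobstructed and the gripper hovering over the weight. I'll use this picture to check the crest angle from the rim.

Run:
```python
from h import *
rr=np.arange(.105,.145,.0003)
def prof(f,c):
    S=cv2.cvtColor(cv2.imread(f),cv2.COLOR_BGR2HSV)[:,:,1].astype(np.float32);V=[]
    for a in range(0,360,3):
        P=np.c_[c[0]+rr*np.cos(np.radians(a)),c[1]+rr*np.sin(np.radians(a)),0*rr+.072]
        q=proj('top',P).astype(np.float32);v=cv2.remap(S,q[:,0].reshape(1,-1),q[:,1].reshape(1,-1),cv2.INTER_LINEAR)[0]
        V.append(rr[np.argmax(v>75)]*1000 if v.max()>75 else np.nan)
    return np.arange(0,360,3),np.array(V)
c=[.53475,.04302]
a,v0=prof('pics/top0.png',c);a,v=prof('pics/Th1.png',c)
print('bulge0',[(x,round(y,1)) for x,y in zip(a,v0) if 235<=x<=312])
print('now',[(x,round(y,1)) for x,y in zip(a,v) if x<=63 or x>330])
# crest angle by weighted centroid, old
m=(a>=236)&(a<=312);w=np.clip(v0[m]-121.5,0,None);print('crest0',(w*a[m]).sum()/w.sum())
P=proj('top',[[.4535,-.3687,0],[.4535,-.3687,.036]]);print(P)
t=cv2.imread('pics/Th1.png');cv2.imwrite('pics/c3.png',cv2.resize(t[110:220,200:310],None,fx=5,fy=5,interpolation=cv2.INTER_CUBIC))
```

```text
bulge0 [(np.int64(237), np.float64(120.9)), (np.int64(240), np.float64(120.9)), (np.int64(243), np.float64(120.9)), (np.int64(246), np.float64(122.1)), (np.int64(249), np.float64(123.6)), (np.int64(252), np.float64(124.5)), (np.int64(255), np.float64(125.7)), (np.int64(258), np.float64(127.2)), (np.int64(261), np.float64(126.9)), (np.int64(264), np.float64(127.8)), (np.int64(267), np.float64(128.1)), (np.int64(270), np.float64(128.1)), (np.int64(273), np.float64(128.4)), (np.int64(276), np.float64(128.4)), (np.int64(279), np.float64(127.8)), (np.int64(282), np.float64(128.1)), (np.int64(285), np.float64(127.2)), (np.int64(288), np.float64(126.3)), (np.int64(291), np.float64(126.0)), (np.int64(294), np.float64(124.8)), (np.int64(297), np.float64(124.2)), (np.int64(300), np.float64(122.4)), (np.int64(303), np.float64(120.9)), (np.int64(306), np.float64(119.7)), (np.int64(309), np.float64(119.1)), (np.int64(312), np.float64(118.8))]
now [(np.int64(0), np.float64(126.0)), (np.int64(3), np.float64(144.0)), (np.int64(6), np.float64(nan)), (np.int64(9), np.float64(nan)), (np.int64(12), np.f
[... 303 characters left out ...]
64(126.9)), (np.int64(42), np.float64(125.1)), (np.int64(45), np.float64(123.9)), (np.int64(48), np.float64(122.4)), (np.int64(51), np.float64(121.5)), (np.int64(54), np.float64(120.9)), (np.int64(57), np.float64(120.9)), (np.int64(60), np.float64(120.6)), (np.int64(63), np.float64(120.9)), (np.int64(333), np.float64(119.7)), (np.int64(336), np.float64(120.0)), (np.int64(339), np.float64(119.4)), (np.int64(342), np.float64(119.4)), (np.int64(345), np.float64(120.0)), (np.int64(348), np.float64(120.3)), (np.int64(351), np.float64(121.2)), (np.int64(354), np.float64(122.4)), (np.int64(357), np.float64(123.6))]
crest0 273.29292929292933
[[388.85198646 224.61022231]
 [392.48740842 224.57783179]]
```

View pics/c3.png

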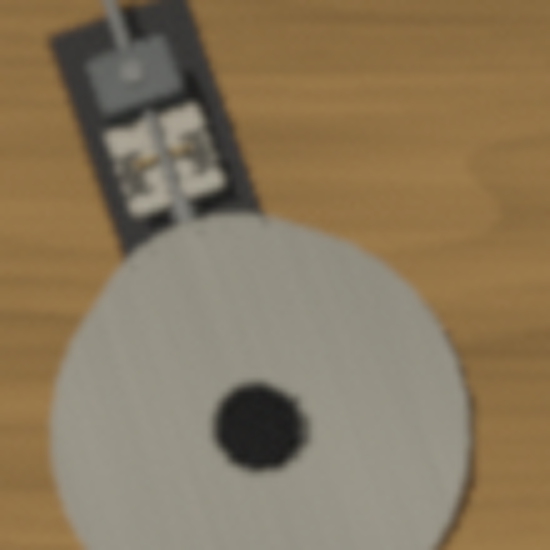

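move_arm:
  increments: [0,0,0,0.04,-0.0005,0,0.045,0,0,0,0.08,-0.0005,0,0.045,0,0,0,0.12,-0.0005,0,0.045,0,0,0,0.14,-0.0005,0,0.045,0,0,0,0.15,-0.0005,0,0.045,0,0,0,0.15,-0.0005,0,0.045,0,0,0,0.15,-0.0005,0,0.045]

```text
time_s: 15.67
tcp_pos: [0.454, -0.3703, 0.0505]
ee_rot: [[0.001, -0.705, -0.709], [-0.001, -0.709, 0.705], [-1.0, -0.0, -0.002]]
wrist_force: [-0.3, -0.1, -0.5]
gripper_width: 0.521
```

Run:
```python
from h import *
snap('h2');s=cv2.imread('pics/Sh2.png');cv2.imwrite('pics/c4.png',cv2.resize(s[240:350,250:390],None,fx=5,fy=5,interpolation=cv2.INTER_CUBIC))
```

```text
15.77 [ 0.4546 -0.3708  0.0517] yaw 225.11 tilt [-1.    -0.001 -0.004] F [-0.1  0.1  0.1] w 45.3 J [-23.4  28.8 -17.6   0.  -43.3  68.5]
Mz [ 0.029  0.01  -0.039]
```

View pics/c4.png

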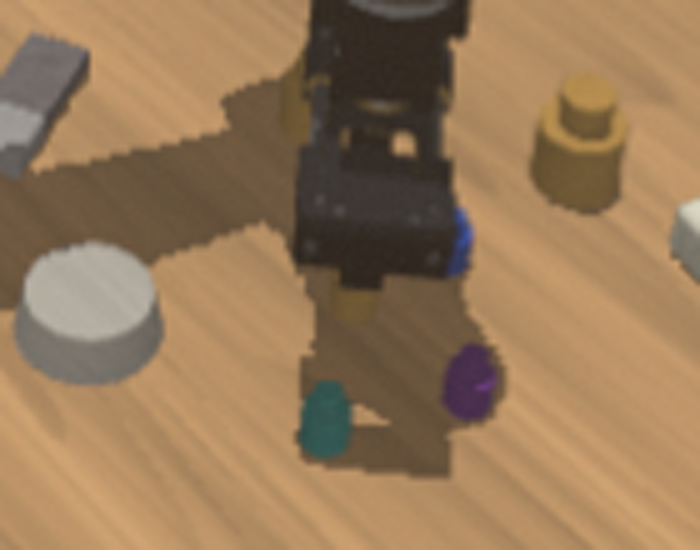

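Rim levels on both sides now put the crest at about 19.5°, against the feeler at 19.6°. The side view shows a finger in line with the small weight, so I'll descend and grip.

move_arm:
  increments: [0,0,0,0.015,0,0.0015,0.045,0,0,0,0.03,0,0.0015,0.045,0,0,0,0.038,0,0.0015,0.045,0,0,0,0.038,0,0.0015,0.045,0,0,0,0.038,0,0.0015,0.045,0,0,0,0.038,0,0.0015,0.035,0,0,0,0.038,0,0.0015,0.03,0,0,0,0.038,0,0.0015,0.025,0,0,0,0.038,0,0.0015,0.02,0,0,0,0.038,0,0.0015,0.01,0,0,0,0.038,0,0.0015,0.01,0,0,0,0.038,0,0.0015,0.01]

```text
time_s: 16.77
tcp_pos: [0.4521, -0.3693, 0.0121]
ee_rot: [[0.001, -0.706, -0.708], [-0.0, -0.708, 0.706], [-1.0, -0.0, -0.001]]
wrist_force: [-0.8, 0.9, 4.6]
gripper_width: 0.293
```

Run:
```python
from h import *
st()
```

```text
16.77 [ 0.4521 -0.3693  0.0121] yaw 225.07 tilt [-1.    -0.    -0.001] F [-0.8  0.9  4.6] w 25.5 J [-23.4  31.9 -19.6   0.  -38.5  68.4]
```

move_arm:
  increments: [0,0,0,0,0,0,0.01,0,0,0,0,0,0,0.01,0,0,0,-0.01,0,0,0.01,0,0,0,-0.03,0,0,0.01,0,0,0,-0.06,0,0,0.01,0,0,0,-0.1,0,0,0.01,0,0,0,-0.13,0,0,0.01,0,0,0,-0.16,0,0,0.01,0,0,0,-0.18,0,0,0.01,0,0,0,-0.18,0,0,0.01,0,0,0,-0.18,0,0,0.01]

```text
time_s: 17.68
tcp_pos: [0.452, -0.3689, 0.1923]
ee_rot: [[0.002, -0.707, -0.707], [0.0, -0.707, 0.707], [-1.0, -0.001, -0.001]]
wrist_force: [-0.5, 0.0, -1.5]
gripper_width: 0.291
```

Run:
```python
from h import *
snap('l1');s=cv2.imread('pics/Sl1.png');cv2.imwrite('pics/c5.png',cv2.resize(s[170:340,230:400],None,fx=3.5,fy=3.5,interpolation=cv2.INTER_CUBIC))
u=np.radians(19.6);m=[.5347+.09*np.cos(u),.0430+.09*np.sin(u)];print(m)
p=r.sense()['tcp_pos'];print(goto([*p,225.1],[*m,.192,289.6]))
t=cv2.imread('pics/Tl1.png');print(feeler(t))
```

```text
17.78 [ 0.4508 -0.3683  0.1897] yaw 225.03 tilt [-1.     0.     0.004] F [-0.4  0.5 -2. ] w 25.3 J [-23.4  19.8  -9.   -0.1 -61.3  68.4]
Mz [0.061 0.041 0.038]
[np.float64(0.6194851707508566), np.float64(0.07319064127752295)]
(-64.5, [-0.0023, -0.4318, 0.1921])
(array([219.92, 106.  ]), array([219.06, 103.42]), 8.23)
```

View pics/c5.png

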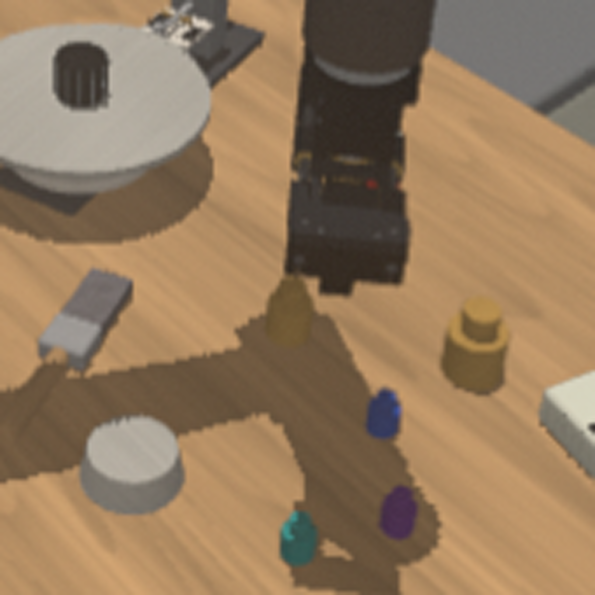

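Weight is lifted (gone from its place on the bench, grip 25.3 mm wide) and the feeler is still out. Now I'll carry it over the mark.

move_arm:
  increments: [-64.5,0,0,0,-0.432,0.192,0.01,-64.5,0,0,0,-0.432,0.192,0.01,-64.5,0,0,0,-0.432,0.192,0.01,-64.5,0,0,0,-0.432,0.192,0.01,-64.5,0,0,0,-0.432,0.192,0.01,-64.5,0,0,0,-0.432,0.192,0.01,-64.5,0,0,0,-0.432,0.192,0.01,-64.5,0,0,0,-0.432,0.192,0.01,-64.5,0,0,0,-0.432,0.192,0.01,-64.5,0,0,0,-0.432,0.192,0.01,-64.5,0,0,0,-0.432,0.192,0.01,-64.5,0,0,0,-0.432,0.192,0.01]

```text
time_s: 18.78
tcp_pos: [0.6218, 0.0769, 0.1886]
ee_rot: [[-0.003, 0.339, -0.941], [-0.0, -0.941, -0.339], [-1.0, -0.001, 0.003]]
wrist_force: [0.1, -0.1, -0.9]
gripper_width: 0.282
```

Run:
```python
from h import *
st();s=r.sense();R=s['ee_rot'];y=np.degrees(np.arctan2(R[1,1],R[0,1]))%360
print(goto([*s['tcp_pos'],y],[.6195,.0732,.192,289.6]))
```

```text
18.78 [0.6218 0.0769 0.1886] yaw 289.79 tilt [-1.    -0.001  0.003] F [ 0.1 -0.1 -0.9] w 24.6 J [ 21.8  24.   -2.7  -0.  -63.5  88. ]
(np.float64(0.19), [-0.0034, 0.0027, 0.0034])
```

Now I'll lower partway and let it settle.

move_arm:
  increments: [0,0,0,0.03,0,0,0.01,0,0,0,0.06,0,0,0.01,0,0,0,0.08,0,0,0.01,0,0,0,0.085,0,0,0.01,0,0,0,0.085,0,0,0.01,0,0,0,0.085,0,0,0.01]

```text
time_s: 19.28
tcp_pos: [0.6215, 0.072, 0.1065]
ee_rot: [[-0.0, 0.335, -0.942], [-0.001, -0.942, -0.335], [-1.0, 0.001, 0.0]]
wrist_force: [0.4, -0.0, -0.6]
gripper_width: 0.291
```

Run:
```python
from h import *
snap('p1');s=r.sense();R=s['ee_rot'];y=np.degrees(np.arctan2(R[1,1],R[0,1]))%360
print(goto([*s['tcp_pos'],y],[.6195,.0732,.086,289.6]))
s=cv2.imread('pics/Sp1.png');cv2.imwrite('pics/c6.png',cv2.resize(s[120:250,190:340],None,fx=5,fy=5,interpolation=cv2.INTER_CUBIC))
```

```text
19.38 [0.6222 0.0723 0.1081] yaw 289.56 tilt [-1.     0.    -0.003] F [ 0.6 -0.1 -1. ] w 25.1 J [ 21.4  28.2  -8.5   0.  -53.1  88.1]
Mz [-0.048  0.016  0.003]
(np.float64(-0.04), [0.0221, -0.0018, 0.0023])
```

View pics/c6.png

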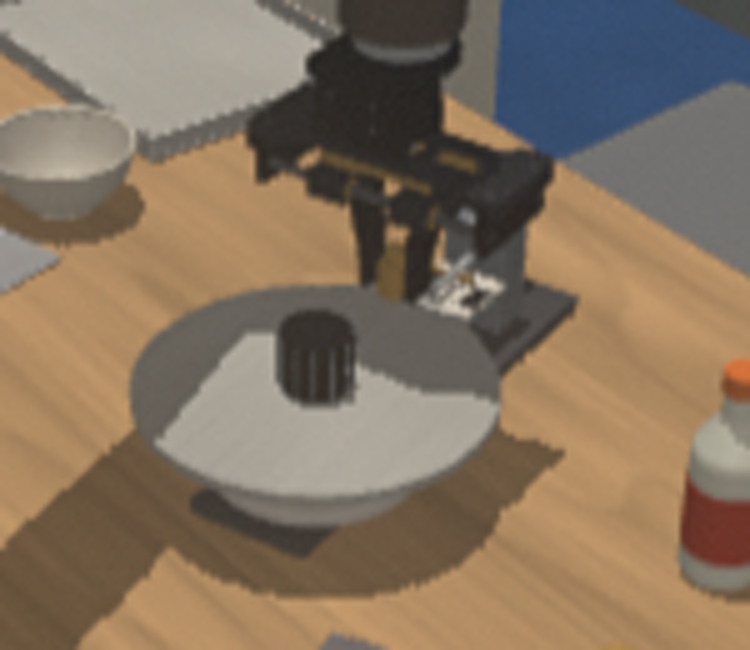

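move_arm:
  increments: [0,0,0,0.006,-0.0014,0.001,0.01,0,0,0,0.012,-0.0014,0.001,0.01,0,0,0,0.016,-0.0014,0.001,0.01,0,0,0,0.018,-0.0014,0.001,0.01,0,0,0,0.018,-0.0014,0.001,0.01,0,0,0,0.018,-0.0014,0.001,0.01]

```text
time_s: 19.88
tcp_pos: [0.6197, 0.0732, 0.0884]
ee_rot: [[-0.0, 0.335, -0.942], [-0.0, -0.942, -0.335], [-1.0, 0.0, 0.0]]
wrist_force: [0.6, 0.7, -1.3]
gripper_width: 0.288
```

Run:
```python
from h import *
st();r.capture('top');st();r.capture('top');st()
```

```text
19.88 [0.6197 0.0732 0.0884] yaw 289.56 tilt [-1.  0.  0.] F [ 0.6  0.7 -1.3] w 25.0 J [ 21.6  29.3  -9.9   0.  -50.8  88. ]
19.93 [0.6199 0.0733 0.0886] yaw 289.56 tilt [-1.  0. -0.] F [-0.6  0.5 -1.4] w 25.4 J [ 21.6  29.3  -9.9   0.  -50.8  88. ]
19.98 [0.6199 0.0733 0.0888] yaw 289.56 tilt [-1.  0. -0.] F [ 0.4  0.2 -1.2] w 25.0 J [ 21.6  29.3  -9.9   0.  -50.8  88. ]
```

Now at z 0.0887, with contact expected near 0.086. I'll go down in 1 mm steps.

move_arm:
  increments: [0,0,0,0.001,0,0,0.01,0,0,0,0.0018,0,0,0.01,0,0,0,0.0018,0,0,0.01,0,0,0,0.0018,0,0,0.01]

```text
time_s: 20.32
tcp_pos: [0.6197, 0.0732, 0.0867]
ee_rot: [[-0.0, 0.335, -0.942], [0.0, -0.942, -0.335], [-1.0, -0.0, 0.0]]
wrist_force: [-1.0, 0.6, -1.7]
gripper_width: 0.284
```

move_arm:
  increments: [0,0,0,0.0007,0,0,0.01,0,0,0,0.0007,0,0,0.01,0,0,0,0.0007,0,0,0.01]

```text
time_s: 20.57
tcp_pos: [0.6198, 0.0733, 0.0862]
ee_rot: [[0.0, 0.335, -0.942], [0.0, -0.942, -0.335], [-1.0, 0.0, -0.0]]
wrist_force: [-0.4, 0.3, -1.0]
gripper_width: 0.287
```

move_arm:
  increments: [0,0,0,0.0005,0,0,0.01,0,0,0,0.0005,0,0,0.01,0,0,0,0.0005,0,0,0.01]

```text
time_s: 20.82
tcp_pos: [0.6199, 0.0732, 0.0861]
ee_rot: [[0.001, 0.335, -0.942], [-0.0, -0.942, -0.335], [-1.0, 0.0, -0.001]]
wrist_force: [-0.8, -0.1, 2.3]
gripper_width: 0.288
```

Run:
```python
from h import *
snap('p2')
s=cv2.imread('pics/Sp2.png');cv2.imwrite('pics/c7.png',cv2.resize(s[150:220,230:320],None,fx=8,fy=8,interpolation=cv2.INTER_CUBIC))
```

```text
20.92 [0.6199 0.0733 0.0861] yaw 289.57 tilt [-1.     0.    -0.001] F [-1.3 -0.   3.8] w 25.5 J [ 21.6  29.4 -10.    0.  -50.5  88. ]
Mz [-0.053  0.478 -0.012]
```

View pics/c7.png

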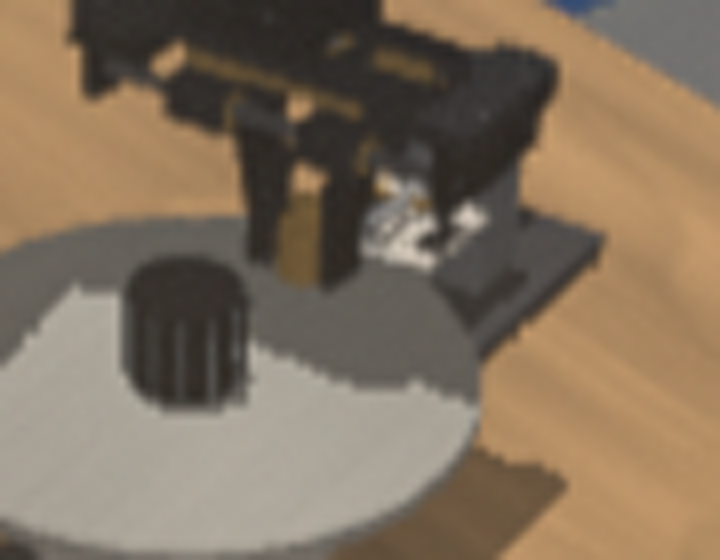

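Force Fz rose to +3.8 N exactly at the predicted height, so the weight stands on the plate. Opening, then straight up.

move_arm:
  increments: [0,0,0,0,0,0,0.027,0,0,0,0,0,0,0.03,0,0,0,0,0,0,0.04,0,0,0,0,0,0,0.05,0,0,0,0,0,0,0.055,0,0,0,0,0,0,0.055,0,0,0,0,0,0,0.055,0,0,0,0,0,0,0.055,0,0,0,0,0,0,0.055]

```text
time_s: 21.67
tcp_pos: [0.6197, 0.0732, 0.0855]
ee_rot: [[-0.0, 0.335, -0.942], [0.0, -0.942, -0.335], [-1.0, -0.0, 0.0]]
wrist_force: [-0.3, 0.6, -0.3]
gripper_width: 0.623
```

move_arm:
  increments: [0,0,0,-0.005,0,0,0.055,0,0,0,-0.02,0,0,0.055,0,0,0,-0.05,0,0,0.055,0,0,0,-0.09,0,0,0.055,0,0,0,-0.13,0,0,0.055,0,0,0,-0.16,0,0,0.055,0,0,0,-0.16,0.12,0.12,0.055,0,0,0,-0.16,0.12,0.12,0.055,0,0,0,-0.16,0.24,0.12,0.055,0,0,0,-0.16,0.24,0.12,0.055,0,0,0,-0.16,0.24,0.12,0.055,0,0,0,-0.16,0.24,0.12,0.055]

```text
time_s: 22.67
tcp_pos: [0.5862, -0.1704, 0.2465]
ee_rot: [[0.001, 0.335, -0.942], [-0.0, -0.942, -0.335], [-1.0, 0.001, -0.001]]
wrist_force: [1.5, 0.4, -0.2]
gripper_width: 0.63
```

move_arm:
  increments: [0,0,0,0,0.1,0.05,0.055,0,0,0,0,0.1,0.05,0.055,0,0,0,0,0.1,0.05,0.055,0,0,0,0,0.1,0.05,0.055,0,0,0,0,0.1,0.05,0.055]

```text
time_s: 23.08
tcp_pos: [0.5723, -0.2812, 0.2455]
ee_rot: [[-0.0, 0.332, -0.943], [0.0, -0.943, -0.332], [-1.0, -0.0, 0.0]]
wrist_force: [0.5, 1.5, 0.7]
gripper_width: 0.631
```

Run:
```python
from h import *
snap('q');t=cv2.imread('pics/Tq.png');s=cv2.imread('pics/Sq.png');print(feeler(t),feeler2(t))
print('exp top',proj('top',[[.6195,.0732,.074],[.6195,.0732,.110]]),'side',proj('side',[[.6195,.0732,.074],[.6195,.0732,.110]]))
cv2.imwrite('pics/c8.png',np.hstack([cv2.resize(t[100:200,190:290],(390,390),interpolation=cv2.INTER_CUBIC),cv2.resize(s[140:220,230:310],(390,390),interpolation=cv2.INTER_CUBIC)]))
h=cv2.cvtColor(t,cv2.COLOR_BGR2HSV);m=cv2.inRange(h,(15,110,60),(35,255,255))
k,l,a,c=cv2.connectedComponentsWithStats(m[150:200,225:275])
for i in range(1,k): print(c[i]+[225,150],a[i],ray('top',[c[i]+[225,150]],.094))
```

```text
23.18 [ 0.573  -0.2791  0.2457] yaw 289.57 tilt [-1. -0. -0.] F [-0.1  0.3  0.1] w 55.2 J [-11.5  22.7   3.7  -0.  -71.  121. ]
Mz [-0.076  0.013 -0.01 ]
(array([219.92, 106.  ]), array([219.08, 103.34]), 8.44) (array([-0.7, -2.1]), np.float64(6.71))
exp top [[241.32633304 166.13680564]
 [240.42438886 164.23086671]] side [[267.50928512 183.5533377 ]
 [267.78972456 174.41113285]]
[265.76515152 152.87878788] [ 27   0  23  10 132] [[0.6545564  0.00277478 0.094     ]]
[240.47457627 165.15254237] [12 11  8  9 59] [[0.61932809 0.07421226 0.094     ]]
```

View pics/c8.png

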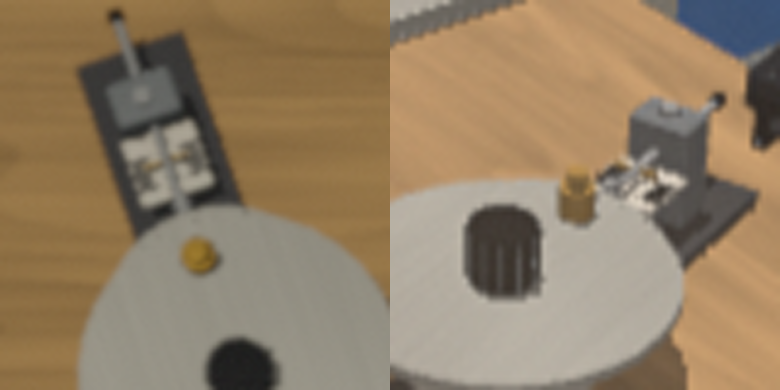

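View pics/Tq.png

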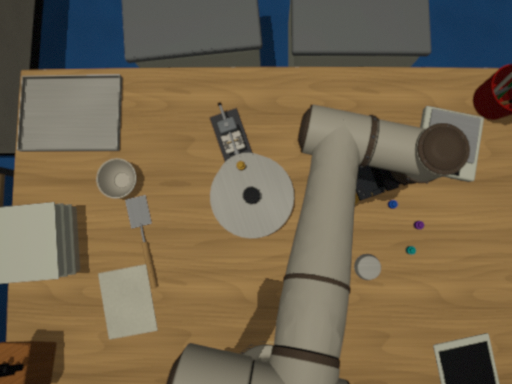

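The weight stands upright at top pixel (240.5,165), within about 1 mm of the mark. The feeler is still at the crest position and the gripper is clear in free air. Handing in.

```bash
python3 -c "
from station import r
print(r.finish_job())"
```

```text
the job is handed in; nothing more can be done
None
```

The job is handed in at about 23 s of the 72 s allowed. I turned the plate 105° anticlockwise by its knob to the crest, then stood the smallest brass weight on the plate at the mark. No verdict was reported.

**Finding the crest:** I swept past it (95° to 114°) and came back. The feeler readings put the crest at 104–106°. The first picture of the rim had suggested 106–107°. A later clear picture, after release, put the crest at about 19.5°, with the feeler line at 19.6°.

**Feeler travel:** the camera estimates of how far it moved are coarse and disagree, between 6.7 and 8.6 mm depending on the method. At the end they matched their highest levels from the sweep and stayed there after both releases. So the travel of 7.0 mm or more rests on the crest angle and those peaks, not on a precise reading.

**Weight:** the last top view puts it at (0.619, 0.074), about 1 mm from the mark, and the side view shows it upright.

**Bystanders and forces:** I didn't measure the bystanders after the job. In the last top view the bowl, spatula and tin look unmoved, but the arm hides the spray bottle, the brush and the two other weights. The highest wrist force I read was about 9 N, and at the end the gripper was open and clear of everything.

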